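# Load the extractor tray in reverse order

### The arm

A 6-joint arm with a two-finger parallel gripper is mounted at the origin on the work surface. World frame = base frame: x ahead of the robot, y to its left, z up, the work surface at z = 0. Lengths are in m, angles in rad, forces in N, time in s.
With the tool pointing down it reaches from about 0.35 to 0.725 m from the base axis. Payload 4.3 kg.
Tool frame: the origin (TCP) lies at the very end of the fingers, on their centre line; the grasp point (between the pads) lies 19 mm behind it; z points along the fingers, y is the line along which they close (so a half turn about z gives the same grasp; the last joint's range is limited). The gripper opens to 85 mm and grips with 20 to 120 N. Pads are 22 mm wide; open, the fingers measure 114 mm over their backs; the gripper's body (76 mm by 85 mm) begins 54 mm behind the grasp point. The pads swing forward as they close: fully open they stand 13 mm farther back than shut.
Start: joints at [1.013, 0.377, 0.081, 1.274, 0, 1.46], TCP at [0.249, 0.518, 0.231] pointing down, gripper open.
Joint ranges: [-2.72, 2.72], [-0.84, 1.66], [-1.02, 1.22], [-1.77, 2.12], [-1.37, 1.28], [-3.14, 3.14]. Speed limits (rad/s): [2.57, 2.57, 3.14, 3.14, 3.14, 3.14].

### API

Orientations are given as a unit quaternion [w, x, y, z].
In Python, from cell import telemetry, viewer, ctrl, nets gives the robot as it stands. The module is installed in compiled form; this text tells all that it offers.
- The arm moves only by the shell command python3 -m creep 'ROWS' [OPENING] [FORCE]. ROWS is JSON, one flat list of numbers, 4 for each row, row after row: the shift along the world's x, y, z in mm, then the turn about the world's z in degrees. A call has 1 to 8 rows; each row shifts and turns the commanded pose from where the row before left it; what a row does not reach is not made up. A row lasts 1/8 s, in which the tool goes at most 62.5 mm and 10.7 degrees, less where a joint would pass 70% of its speed; a pose out of reach is approached as far as the arm can. A call is refused whole if a number of a shift passes 62.5 or a number of a turn 10.7, either way. A call with a gripper value outside its range is refused whole. OPENING is the finger opening in mm, from 0 to 85.4, set as the call begins (- or left out, the last holds). The fingers move at their own pace and stop on an object; FORCE is the grip in N (left out, the last holds). Time passes only in rows, so rows that do not move let the fingers close. It gives the time, the measured TCP pose, the force, the opening and the grip force at its end, in the units of the state.
- telemetry.observe(): the state, without advancing time (a new reading comes with each control period).
- viewer.get_image(name): name is "scene" or "top" or "wrist"; returns a dict with "color" (400x640x3 uint8, red, green, blue), "K" (3x3 intrinsics, pixels), "world_from_camera" (4x4, takes a point from camera to world coordinates); the wrist camera has in their place "tool_from_camera" (4x4, takes a point from camera to tool coordinates, whose origin is the TCP and whose axes are the flange's). Camera axes: x right, y up, looking along -z (the intrinsics and any distortion apply to the point x, -y, -z); pixel columns grow to the right and rows downward; lengths in m; the calibration is good to about 2 mm. A picture is of the moment at which its call begins: read the wrist's pose just before it. There is no depth.
- ctrl.sign_off(): hands the job in; it is judged then, once.
Trained networks look in a picture, given as the dict that the camera call returned (one of the last four; its "shot" number tells which), for a name from the list of things; names that differ only in an ending like _2 or _b are one class to them, and where a whole thing is asked for, a point or a joint stands for the part that bears it (a point fixed in the world has none). Each returns a list of dicts, best first, with "p" (0 to 1); they miss things now and then, are a little off and sometimes report something else, mostly with a low value. They report only what shows in the picture. A call takes as long as a camera call. They do not tell look-alikes from the thing itself.
- nets.recognise(target, picture): "pixel" ([column, row] in pixels, amid what is visible of it).
- nets.landmark_of(target, picture): "pixel" ([column, row] in pixels: a listed point, or the origin of a listed thing).
The state is a dict: "t": time; "joint_positions": joint angles; "joint_vel": joint speeds; "joint_torque": joint torques, N m; "tcp_pos": TCP position; "tool_rot": TCP orientation; "contact_force": force on the tool from outside, world axes, zero at the start; "moment": the same for the moment, N m; "width": finger opening in m; "grip_force": force on a finger pad.
Only numpy, scipy, OpenCV 4.12 (cv2) and the standard library are available. Lean on these libraries where they do the work, as an engineer would, in place of code of your own. Each camera call takes 0.05 s, during which the arm holds its last target. There are 200 camera calls.

### The job

The extractor takes its samples from the other end, so move the four purple-capped containers from the round grey carriers into the metal loading tray in reverse order, one to a compartment: the one at the robot's left end of the queue goes into the compartment at the robot's right end of the tray, the second from the left into the second from the right, and so on. Each must stand upright on its compartment's floor, released and still; set them down, do not drop them or tip them over on the way.

Things in the scene. Friction and masses are not known exactly. Their poses are not given: they have to be found in the camera images.
- tube_tall: Tall thick sample tube, 110 mm high: round body 30 mm in diameter on a 34 mm foot, the cap 34 mm in diameter over the top 20 mm. 50 to 100 g. Off-white, ribbed dark purple cap. Loose; stands in a carrier, underside 13 mm above the table. Origin: centre of its underside, z up.
- tube_slim: Slim sample tube, 105 mm high: round body 18 mm in diameter above a 32 mm wide, 7 mm high foot, the cap only 22 mm in diameter over the top 19 mm. 30 to 65 g. Off-white, ribbed dark purple cap. Loose; stands in a carrier, underside 13 mm above the table. Origin: centre of its underside, z up.
- bottle_square: Square-bodied bottle, 92 mm high: body 32 x 32 mm and 66 mm high, short 20 mm neck, the cap 26 mm in diameter over the top 20 mm. Sides square to the queue base within 0.15 rad at the start. 45 to 90 g. Off-white, ribbed dark purple cap. Loose; stands in a carrier, underside 13 mm above the table. Origin: centre of its underside, z up.
- jar: Squat round jar, 78 mm high, body 38 mm in diameter, the broad cap 39 mm in diameter over the top 20 mm. 50 to 100 g. Off-white, ribbed dark purple cap. Loose; stands in a carrier, underside 13 mm above the table. Origin: centre of its underside, z up.
- carrier_tall: The carrier in which the tall tube stands at the start. Fixed on the queue base; at the start its container stands in it and it stays behind as the mark of where that container stood. Round grey dish, outer diameter 55 mm, 11 mm high, wall 2.5 mm, floor 5 mm thick, its underside 8 mm above the table. Origin: centre of its underside.
- carrier_slim: The carrier in which the slim tube stands at the start. Fixed on the queue base; at the start its container stands in it and it stays behind as the mark of where that container stood. Round grey dish, outer diameter 55 mm, 11 mm high, wall 2.5 mm, floor 5 mm thick, its underside 8 mm above the table. Origin: centre of its underside.
- carrier_square: The carrier in which the square bottle stands at the start. Fixed on the queue base; at the start its container stands in it and it stays behind as the mark of where that container stood. Round grey dish, outer diameter 55 mm, 11 mm high, wall 2.5 mm, floor 5 mm thick, its underside 8 mm above the table. Origin: centre of its underside.
- carrier_jar: The carrier in which the jar stands at the start. Fixed on the queue base; at the start its container stands in it and it stays behind as the mark of where that container stood. Round grey dish, outer diameter 55 mm, 11 mm high, wall 2.5 mm, floor 5 mm thick, its underside 8 mm above the table. Origin: centre of its underside.
- queue_base: Fixed white base 66 x 250 x 8 mm with the four carriers in a row, centres 58 mm apart (own y = 87, 29, -29, -87 mm, x = 0), in any order. Origin: centre of its underside; y along the row to the robot's left, within 0.35 rad of world y. On the robot's left or right. Bystanders near both rows are under 25 mm high and clear of the containers; taller ones are over 80 mm from the rows.
- loading_tray: Fixed aluminium tray 62 x 236 mm, a row of four empty square compartments 54 x 54 mm inside, centres 58 mm apart (own y = 87, 29, -29, -87 mm, x = 0). Floor 6 mm and wall tops 20 mm above the table, walls 4 mm thick. Origin: centre of its underside; y along the row to the robot's left, within 0.35 rad of world y. On the side where the queue is not.
There are look-alikes about, which are no part of the job. Leave any yellow look-alike of the bottle_square alone.

How it is judged:
By the outcome, as a careful person would: the job done as asked, in the order asked, and still so for the second after the job is handed in, with the robot touching nothing.
It also fails if it takes over 115 s, if anything falls off the work surface, if the arm or the gripper's body presses on something with over 40 N, if the wrist force passes 120 N, or if a joint passes its speed limit or range.

## Working session

There is one attempt and no reset: what is moved stays moved. The work goes in short steps, Python scripts to look and compute and a shell command to move; the robot and the scene stay as the last step left them, time stands still between calls to the robot, and variables do not carry over. Pictures are saved under pics/ and viewed, at most 14 in all, crops included, and the job is handed in when it is done.

```bash
mkdir -p pics; cat > h.py <<'E'
import numpy as np, cv2
from cell import telemetry, viewer, ctrl, nets
def snap(n,fn=None):
    im=viewer.get_image(n)
    if fn: cv2.imwrite('pics/'+fn,im['color'][:,:,::-1])
    return im
def ray(im,px,T=None):
    T=im['world_from_camera'] if T is None else T
    K=np.array(im['K']);T=np.array(T)
    d=np.array([(px[0]-K[0,2])/K[0,0],-(px[1]-K[1,2])/K[1,1],-1.])
    return T[:3,3],T[:3,:3]@d
def atz(im,px,z,T=None):
    o,d=ray(im,px,T); return o+d*(z-o[2])/d[2]
def tri(r):
    A=0;b=0
    for o,d in r:
        d=d/np.linalg.norm(d);P=np.eye(3)-np.outer(d,d);A=A+P;b=b+P@o
    return np.linalg.solve(A,b)
E
python3 - <<'E'
from h import *
np.set_printoptions(precision=4,suppress=True)
s=telemetry.observe();print(s['tcp_pos'],s['tool_rot'],s['t'])
ims={n:snap(n,n+'0.png') for n in('scene','top')}
print({k:[x for x in v] for k,v in ims.items() if 0}, ims['top'].keys(), ims['top'].get('dist'))
for n in ims:
  for t in ['tube_tall','tube_slim','bottle_square','jar','carrier_jar','loading_tray','queue_base']:
    print(n,t,[(np.round(d['pixel']).tolist(),round(d['p'],2)) for d in nets.recognise(t,ims[n])][:4],[(np.round(d['pixel'],1).tolist(),round(d['p'],2)) for d in nets.landmark_of(t,ims[n])][:4])
E
```

```text
[0.2486 0.5177 0.2303] [-0.0003  0.222   0.975  -0.001 ] 0.0
{} dict_keys(['color', 'K', 'world_from_camera', 'shot']) None
scene tube_tall [([362.0, 189.0], 0.85)] []
scene tube_slim [([389.0, 208.0], 0.75)] [([384.7, 217.9], 0.71)]
scene bottle_square [([491.0, 286.0], 0.9), ([438.0, 251.0], 0.68), ([451.0, 235.0], 0.58)] [([441.5, 246.1], 0.8), ([483.0, 296.0], 0.6), ([440.1, 245.3], 0.41)]
scene jar [([421.0, 220.0], 0.94)] [([415.7, 232.2], 0.98)]
scene carrier_jar [([406.0, 242.0], 0.6), ([359.0, 214.0], 0.22)] [([359.0, 207.0], 0.22)]
scene loading_tray [([239.0, 174.0], 0.74)] [([239.2, 175.7], 0.95)]
scene queue_base [([398.0, 234.0], 0.84), ([439.0, 251.0], 0.43)] [([398.1, 229.0], 0.79), ([362.4, 206.8], 0.4)]
top tube_tall [([307.0, 207.0], 0.77)] [([307.0, 208.5], 0.53)]
top tube_slim [([284.0, 207.0], 0.71)] [([289.0, 209.0], 0.71)]
top bottle_square [([205.0, 182.0], 0.89), ([236.0, 207.0], 0.49)] [([207.5, 183.9], 0.55)]
top jar [([260.0, 203.0], 0.85)] [([264.8, 205.4], 0.63)]
top carrier_jar [([266.0, 211.0], 0.71)] [([284.6, 210.5], 0.49), ([261.7, 204.0], 0.47)]
top loading_tray [([415.0, 200.0], 0.67)] [([412.4, 202.3], 0.86), ([303.4, 211.6], 0.56)]
top queue_base [([274.0, 215.0], 0.93)] [([276.1, 207.0], 0.79)]
```

View pics/scene0.png

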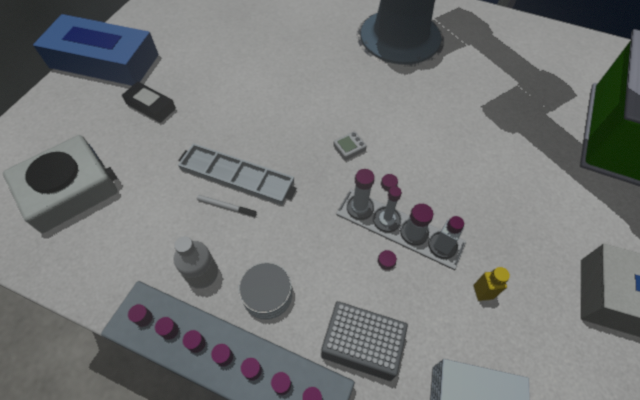

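View pics/top0.png

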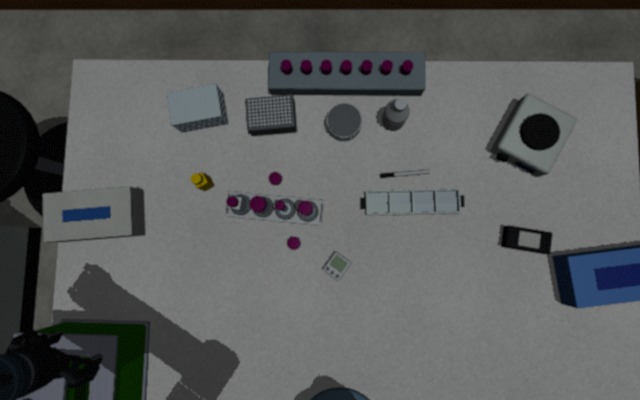

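The scene shows the queue on the robot's left. In the top picture, from left, it holds the square bottle (236,203), jar (260,205), slim tube (283,207) and tall tube (306,208). The tray is at (412,202), on the robot's right.

These could be mistaken for the targets, by top-view pixel:
- yellow bottle (202,181)
- loose purple caps (275,178) and (293,243)
- rack of purple caps (286–407,67)
- grey bottle (396,113)

My choice is the four purple caps standing in carriers. Next I'll measure them in both fixed views.

```bash
cat >> h.py <<'E'
def purple(c):
    h=cv2.cvtColor(c,cv2.COLOR_RGB2HSV)
    m=((h[...,0]>140)&(h[...,0]<176)&(h[...,1]>90)&(h[...,2]>40)).astype(np.uint8)
    n,l,st,ce=cv2.connectedComponentsWithStats(m)
    return [(ce[i].round(1).tolist(),st[i].tolist()) for i in range(1,n) if st[i][4]>20]
E
python3 - <<'E'
from h import *
np.set_printoptions(precision=4,suppress=True)
ims={n:snap(n) for n in('scene','top')}
for n in ims: print(n,purple(ims[n]['color']), np.array(ims[n]['world_from_camera'])[:3,3])
t=ims['top'];s=ims['scene']
for p,z in [((412.4,202.3),.0),((364,202),.02),((460,201),.02),((229,207),.008),((321,207),.008)]: print(p,atz(t,p,z))
print(atz(s,(239.2,175.7),0))
cv2.imwrite('pics/crop1.png',cv2.resize(np.vstack([t['color'][160:260,210:480]]),None,fx=2.9,fy=2.9,interpolation=cv2.INTER_CUBIC)[:,:,::-1])
w=snap('wrist');print(w['K'],w['tool_from_camera'])
E
```

```text
scene [([364.6, 176.4], [356, 170, 18, 14, 190]), ([391.5, 184.6], [383, 175, 18, 21, 230]), ([422.0, 212.7], [412, 204, 21, 18, 296]), ([456.2, 222.7], [449, 217, 15, 13, 140]), ([387.0, 258.3], [379, 251, 17, 16, 209]), ([137.0, 312.9], [129, 305, 18, 17, 231]), ([164.0, 326.0], [155, 317, 19, 19, 254]), ([191.8, 339.5], [183, 331, 19, 19, 268]), ([220.5, 353.3], [212, 344, 18, 20, 279]), ([250.1, 367.5], [241, 358, 19, 20, 292]), ([280.5, 382.3], [272, 372, 19, 21, 301]), ([311.7, 394.0], [303, 387, 19, 13, 195])] [0.9582 0.1847 0.739 ]
top [([285.6, 64.4], [281, 60, 11, 10, 86]), ([305.8, 64.7], [301, 60, 11, 10, 90]), ([325.9, 64.7], [321, 60, 11, 10, 88]), ([346.1, 64.8], [341, 60, 11, 11, 92]), ([366.5, 64.8], [361, 60, 11, 11, 90]), ([386.8, 64.9], [381, 60, 12, 11, 92]), ([407.3, 65.1], [402, 60, 11, 11, 93]), ([274.8, 178.0], [269, 172, 12, 12, 111]), ([231.5, 201.1], [227, 197, 10, 10, 80]), ([257.4, 203.8], [250, 197, 16, 15, 194]), ([279.4, 204.8], [275, 201, 10, 9, 69]), ([304.6, 207.4], [298, 201, 14, 14, 167]), ([293.3, 242.6], [288, 237, 12, 12, 118])] [0.4673 0.0203 1.0436]
(412.4, 202.3) [ 0.5698 -0.1771  0.    ]
(364, 202) [ 0.5664 -0.0517  0.02  ]
(460, 201) [ 0.5733 -0.2919  0.02  ]
(229, 207) [0.5482 0.2956 0.008 ]
(321, 207) [0.5527 0.0573 0.008 ]
[ 0.5672 -0.1692  0.    ]
[[336.884    0.     319.2244]
 [  0.     336.884  202.9815]
 [  0.       0.       1.    ]] [[ 0.0005  0.9538  0.3006  0.0773]
 [ 1.     -0.0003 -0.0007 -0.0008]
 [-0.0006  0.3006 -0.9538 -0.1413]
 [ 0.      0.      0.      1.    ]]
```

View pics/crop1.png

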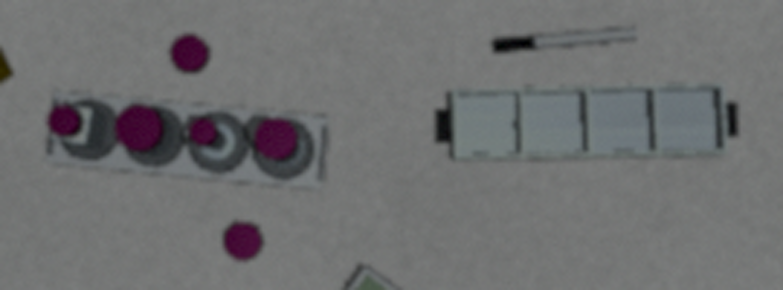

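The crop shows the purple caps at (65,120), (140,128), (203,132) and (275,138) over the round carriers, and the four empty tray cells from x=450 to 720. The loose caps lie off the rows at (190,53) and (243,241). I'm moving the wrist camera above the queue.

```bash
python3 -m creep '[38,-40,9,-8.6,38,-40,9,-8.6,38,-40,9,-8.6,38,-40,9,-8.6,38,-40,9,-8.6,38,-40,9,-8.6,38,-40,9,-8.6,38,-40,9,-8.6]'; python3 -m creep '[0,0,0,0,0,0,0,0]'
```

```text
t: 2.65
tcp_pos: [0.5541, 0.1969, 0.3038]
tool_rot: [0.0, 0.736, 0.677, 0.0]
contact_force: [0.6, 0.5, -0.2]
width: 0.0854
grip_force: 0.0
t: 2.9
tcp_pos: [0.5527, 0.1985, 0.3031]
tool_rot: [-0.0, 0.734, 0.679, -0.0]
contact_force: [0.7, 0.0, -0.6]
width: 0.0858
grip_force: 0.0
```

```bash
cat >> h.py <<'E'
import pickle
from scipy.spatial.transform import Rotation as R
def wrist(fn):
    s=telemetry.observe();im=snap('wrist',fn+'.png')
    q=s['tool_rot'];T=np.eye(4);T[:3,:3]=R.from_quat([q[1],q[2],q[3],q[0]]).as_matrix();T[:3,3]=s['tcp_pos']
    im['world_from_camera']=T@np.array(im['tool_from_camera']);pickle.dump(im,open(fn+'.pkl','wb'));return im
E
python3 - <<'E'
from h import *
w=wrist('w1');print(purple(w['color']))
E
python3 -m creep '[0,-40,0,0,0,-40,0,0,0,0,0,0,0,0,0,0]' | head -3
python3 - <<'E'
from h import *
w=wrist('w2');print(purple(w['color']))
E
```

```text
[([315.8, 106.8], [303, 94, 26, 27, 523]), ([317.1, 163.2], [299, 144, 37, 38, 1020]), ([375.8, 170.2], [363, 157, 26, 27, 513]), ([629.5, 188.6], [618, 176, 22, 25, 424]), ([255.0, 217.3], [243, 205, 26, 25, 455]), ([316.8, 222.6], [306, 212, 23, 21, 338]), ([622.2, 229.6], [610, 218, 25, 23, 421]), ([614.5, 267.9], [603, 258, 24, 21, 379]), ([316.9, 275.4], [301, 263, 32, 27, 648]), ([607.1, 303.3], [596, 294, 23, 19, 336]), ([600.4, 336.5], [590, 328, 22, 18, 304])]
t: 3.45
tcp_pos: [0.5523, 0.1197, 0.3034]
tool_rot: [-0.0, 0.733, 0.68, 0.0]
[([309.6, 16.5], [295, 2, 30, 30, 622]), ([311.7, 86.0], [293, 67, 38, 40, 1136]), ([374.9, 107.9], [363, 95, 25, 28, 552]), ([636.4, 119.3], [632, 107, 8, 23, 129]), ([310.9, 147.8], [300, 138, 23, 22, 379]), ([247.1, 159.9], [235, 147, 27, 26, 517]), ([632.1, 164.4], [623, 151, 17, 25, 337]), ([310.9, 206.2], [294, 189, 34, 33, 800]), ([626.9, 206.6], [615, 195, 25, 24, 448]), ([618.6, 246.6], [607, 236, 24, 22, 400]), ([610.9, 283.6], [600, 274, 23, 20, 353]), ([603.7, 318.1], [593, 309, 22, 19, 320]), ([600.1, 348.2], [591, 342, 17, 16, 174])]
```

View pics/w1.png

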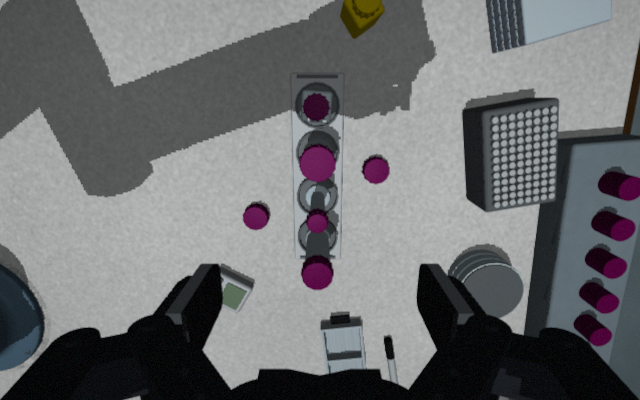

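View pics/w2.png

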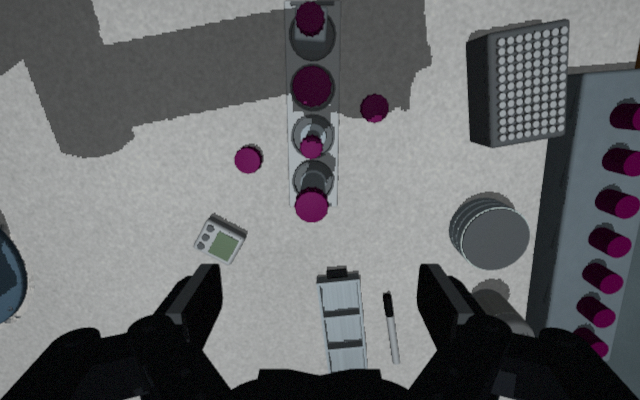

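Both views show the four caps in line near column 316: square at row 107, jar 163, slim 222, tall 275. The tray is further down at (340,330). Now I'll triangulate them.

```bash
python3 - <<'E'
from h import *
np.set_printoptions(precision=4,suppress=True)
a=pickle.load(open('w1.pkl','rb'));b=pickle.load(open('w2.pkl','rb'))
P=[('sq',(315.8,106.8),(309.6,16.5),.105),('jar',(317.1,163.2),(311.7,86),.091),('slim',(316.8,222.6),(310.9,147.8),.118),('tall',(316.9,275.4),(310.9,206.2),.123),('cap',(375.8,170.2),(374.9,107.9),0)]
for n,p,q,z in P:
    print(n,tri([ray(a,p),ray(b,q)]),atz(a,p,z-.004),atz(b,q,z-.004))
print(R.from_matrix(a['world_from_camera'][:3,:3]@np.linalg.inv(a['tool_from_camera'][:3,:3])).as_matrix()[:2,1])
X=np.array([atz(a,p,z-.004)[:2] for n,p,q,z in P[:4]]);print(np.polyfit(X[:,1],X[:,0],1))
for n,c in zip('ab',(a,b)):
  print(n,[(d['pixel'],round(d['p'],2),atz(c,d['pixel'],.008)) for t in('carrier_jar',) for d in nets.landmark_of(t,c)]) if 0 else None
E
```

```text
sq [0.554  0.2659 0.1035] [0.5539 0.2658 0.101 ] [0.5541 0.2664 0.101 ]
jar [0.5506 0.2071 0.0855] [0.5505 0.2073 0.087 ] [0.5508 0.207  0.087 ]
slim [0.5457 0.1489 0.1118] [0.5458 0.1498 0.114 ] [0.5458 0.1493 0.114 ]
tall [0.5412 0.0914 0.1204] [0.5412 0.0906 0.119 ] [0.5411 0.091  0.119 ]
cap [0.6251 0.178  0.0112] [ 0.627   0.1746 -0.004 ] [ 0.6278  0.1774 -0.004 ]
[ 0.997  -0.0774]
[0.0732 0.5348]
```

```bash
python3 -m creep '[0,-54,0,0,0,-54,0,0,0,-54,0,0,0,-54,0,0,0,0,0,0,0,0,0,0]' | head -3
python3 - <<'E'
from h import *
w=wrist('w3')
E
python3 -m creep '[0,-35,0,0,0,-35,0,0,0,0,0,0,0,0,0,0]' | head -3
python3 - <<'E'
from h import *
w=wrist('w4')
a=pickle.load(open('w3.pkl','rb'))
cv2.imwrite('pics/tr.png',cv2.resize(np.hstack([a['color'][0:380,200:440],w['color'][0:380,200:440]]),None,fx=1.55,fy=1.55)[:,:,::-1])
E
```

```text
t: 4.25
tcp_pos: [0.5531, -0.0964, 0.3032]
tool_rot: [-0.0, 0.734, 0.68, 0.0]
t: 4.8
tcp_pos: [0.5532, -0.1659, 0.3034]
tool_rot: [-0.0, 0.733, 0.68, 0.0]
```

View pics/tr.png

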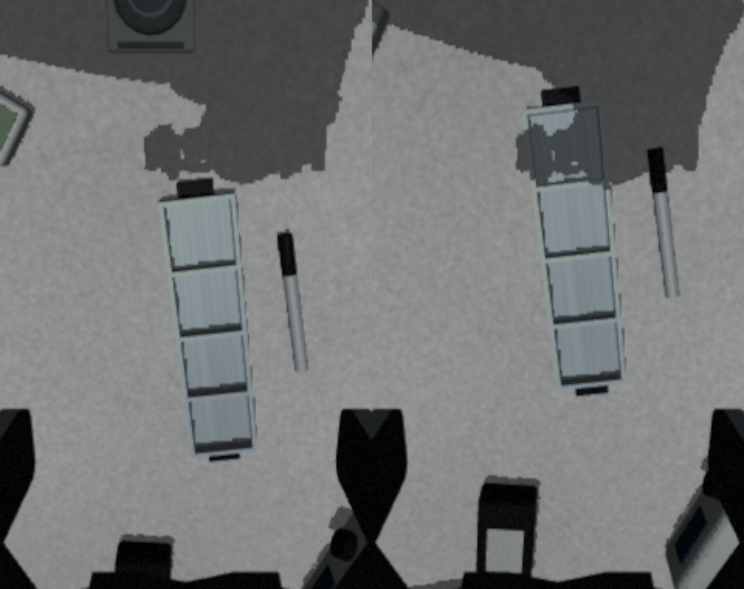

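The crop shows the tray in both views, empty. Its outer top corners are about (159,201), (235,190), (255,449), (194,455) on the left and (526,107), (599,106), (624,381), (561,385) on the right.

```bash
python3 - <<'E'
from h import *
np.set_printoptions(precision=4,suppress=True)
a=pickle.load(open('w3.pkl','rb'));b=pickle.load(open('w4.pkl','rb'))
A=np.array([(159,201),(235,190),(255,449),(194,455)])/1.55+[200,0]
B=(np.array([(526,107),(599,106),(624,381),(561,385)])-[372,0])/1.55+[200,0]
for p,q in zip(A,B): print(tri([ray(a,p),ray(b,q)]),atz(a,p,.02),atz(b,q,.02))
for c,Q in ((a,A),(b,B)):
  X=np.array([atz(c,p,.02)[:2] for p in Q]);m=X.mean(0);l=(X[:2].mean(0)-X[2:].mean(0));L=np.linalg.norm(l);u=l/L
  print('c',m,'L',L,'W',np.linalg.norm(X[1]-X[0]),np.linalg.norm(X[2]-X[3]),'yaw',np.degrees(np.arctan2(-u[0],u[1])))
  for y in(87,29,-29,-87): print(y,m+u*y/1000)
E
```

```text
[ 0.5365 -0.0567  0.0225] [ 0.535  -0.0569  0.02  ] [ 0.5376 -0.0565  0.02  ]
[ 0.5984 -0.0566 -0.027 ] [ 0.5959 -0.0529  0.02  ] [ 0.5929 -0.06    0.02  ]
[ 0.6037 -0.2906  0.0163] [ 0.6033 -0.2883  0.02  ] [ 0.6034 -0.2889  0.02  ]
[ 0.5472 -0.2835  0.0306] [ 0.5465 -0.2903  0.02  ] [ 0.5473 -0.2885  0.02  ]
c [ 0.5702 -0.1721] L 0.23456854368105684 W 0.06098761926518061 0.05686709603250086 yaw 2.304999443118854
87 [ 0.5667 -0.0852]
29 [ 0.569  -0.1431]
-29 [ 0.5714 -0.2011]
-87 [ 0.5737 -0.259 ]
c [ 0.5703 -0.1735] L 0.23063232556087357 W 0.055324098140423925 0.05606570597043198 yaw 2.5087358423864243
87 [ 0.5665 -0.0866]
29 [ 0.569  -0.1445]
-29 [ 0.5716 -0.2024]
-87 [ 0.5741 -0.2604]
```

Measured poses:
- **Queue:** square (.554,.266), jar (.5505,.207), slim (.5457,.1495), tall (.541,.091). The heights match the text.
- **Tray:** centre about (.570,-.173), yaw 2.4°.

I'm starting with the square bottle, so no container has to pass over one already placed.

```bash
python3 -m creep '[0,54,-8,0,0,54,-8,0,0,54,-8,0,0,54,-8,0,0,54,-8,0,0,54,-8,0,0,54,-8,0,0,54,-8,0]' 85 40 | head -1;  python3 -m creep '[0,0,0,0,0,0,0,0]'
```

```text
t: 5.85
t: 6.1
tcp_pos: [0.5522, 0.265, 0.2394]
tool_rot: [0.0, 0.733, 0.68, -0.0]
contact_force: [-0.8, -0.8, 0.9]
width: 0.0853
grip_force: 0.0
```

```bash
python3 -m creep '[1,1,-45,0,1,0,-45,0,0,0,-40,0,0,0,-26,0,0,0,0,0,0,0,0,0]' | head -4;  python3 -m creep '[0,0,0,0,0,0,0,0,0,0,0,0,0,0,0,0,0,0,0,0,0,0,0,0,0,0,0,0,0,0,0,0]' 0 40; python3 -m creep '[0,0,10,0,0,0,10,0,0,0,30,0,0,0,50,0,0,0,50,0,0,0,0,0]'
```

```text
t: 6.85
tcp_pos: [0.556, 0.2649, 0.085]
tool_rot: [0.001, 0.734, 0.679, 0.001]
contact_force: [-0.4, -0.5, 1.1]
t: 7.85
tcp_pos: [0.5552, 0.2656, 0.0839]
tool_rot: [0.0, 0.734, 0.679, 0.0]
contact_force: [-0.8, 0.1, 5.3]
width: 0.0241
grip_force: 39.5
t: 8.6
tcp_pos: [0.5578, 0.2664, 0.239]
tool_rot: [0.002, 0.734, 0.679, 0.005]
contact_force: [-0.2, 0.0, -1.1]
width: 0.0245
grip_force: 39.5
```

```bash
python3 -m creep '[2,-30,0,0,2,-52,0,0,2,-55,0,0,2,-55,0,0,2,-55,0,0,2,-55,0,0,2,-55,0,0,2,-55,0,0]' | head -2;  python3 -m creep '[1,-50,0,0,1,-40,0,0,0,-25,0,0,0,0,0,0,0,0,0,0]'
```

```text
t: 9.6
tcp_pos: [0.5703, -0.1482, 0.2323]
t: 10.22
tcp_pos: [0.5729, -0.2605, 0.233]
tool_rot: [-0.001, 0.734, 0.679, 0.0]
contact_force: [0.3, 0.6, -1.3]
width: 0.0245
grip_force: 39.5
```

```bash
python3 -m creep '[0,0,-45,0,1,0,-45,0,0,0,-35,0,0,0,-20,0,0,0,-5,0,0,0,0,0,0,0,0,0]'; python3 - <<'E'
from h import *
w=wrist('p1')
E
```

```text
t: 11.1
tcp_pos: [0.575, -0.2618, 0.0849]
tool_rot: [0.001, 0.734, 0.679, 0.0]
contact_force: [-0.1, -0.2, -0.3]
width: 0.0244
grip_force: 39.4
```

View pics/p1.png

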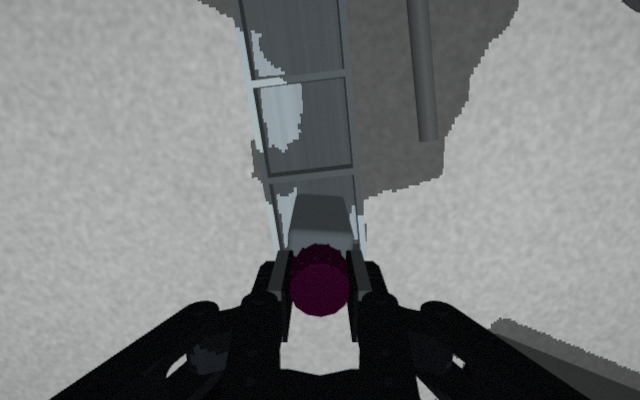

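The bottle is centred across its compartment: walls at columns 275 and 365, body around 322. I'll check along the row using the dividers at (312,174) and (300,78).

```bash
python3 - <<'E'
from h import *
a=pickle.load(open('p1.pkl','rb'))
for p in((312,174),(300,78),(268,178),(357,168)): print(p,atz(a,p,.02))
E
python3 -m creep '[0,0,-4,0,0,0,-2,0,0,0,0,0,0,0,0,0]'
```

```text
(312, 174) [ 0.57242215 -0.23117989  0.02      ]
(300, 78) [ 0.57023111 -0.17457045  0.02      ]
(268, 178) [ 0.54472786 -0.23159627  0.02      ]
(357, 168) [ 0.60061295 -0.22955081  0.02      ]
t: 11.65
tcp_pos: [0.5739, -0.2617, 0.0773]
tool_rot: [-0.0, 0.734, 0.679, 0.0]
contact_force: [0.9, -0.6, -1.5]
width: 0.0242
grip_force: 39.4
```

```bash
python3 -m creep '[0,0,-1,0,0,0,0,0]'|sed -n 2,4p;python3 -m creep '[0,0,-1,0,0,0,0,0]'|sed -n 2,4p
```

```text
tcp_pos: [0.5741, -0.2618, 0.077]
tool_rot: [0.0, 0.734, 0.679, 0.0]
contact_force: [-1.0, 1.0, 4.7]
tcp_pos: [0.5743, -0.262, 0.0769]
tool_rot: [0.001, 0.734, 0.679, 0.0]
contact_force: [-3.5, 1.2, 9.6]
```

```bash
python3 -m creep '[0,0,1,0,0,0,0,0,0,0,0,0,0,0,0,0,0,0,0,0]' 85 | tail -3;  python3 -m creep '[0,0,20,0,0,0,45,0,0,0,50,0,0,0,45,0,-2,40,0,0,-3,55,0,0,-3,55,0,0,-3,55,0,0]'|head -2;python3 -m creep '[-3,55,0,0,-3,55,0,0,-3,55,0,0,-3,55,0,0,-1,44,0,0,0,0,0,0,0,0,0,0]'
```

```text
contact_force: [-0.2, -1.0, -0.7]
width: 0.0851
grip_force: 0.0
t: 13.78
tcp_pos: [0.5627, -0.0551, 0.2364]
t: 14.65
tcp_pos: [0.5499, 0.207, 0.2362]
tool_rot: [0.0, 0.734, 0.679, -0.0]
contact_force: [-0.7, -0.1, 0.4]
width: 0.0853
grip_force: 0.0
```

Next the jar, with the TCP going down to z .064 (dz -172).

```bash
python3 -m creep '[1,0,-50,0,0,0,-50,0,0,0,-45,0,0,0,-27,0,0,0,0,0,0,0,0,0]' | head -4;  python3 -m creep '[0,0,0,0,0,0,0,0,0,0,0,0,0,0,0,0,0,0,0,0,0,0,0,0,0,0,0,0]' 10 40; python3 -m creep '[0,0,10,0,0,0,15,0,0,0,45,0,0,0,50,0,0,0,50,0,0,0,0,0,0,0,0,0]'
```

```text
t: 15.4
tcp_pos: [0.5521, 0.2067, 0.0657]
tool_rot: [0.001, 0.735, 0.679, 0.001]
contact_force: [0.3, 0.1, -0.0]
t: 16.27
tcp_pos: [0.5517, 0.2076, 0.0655]
tool_rot: [0.001, 0.734, 0.679, 0.001]
contact_force: [-1.2, -0.8, 6.0]
width: 0.0377
grip_force: 40.0
t: 17.15
tcp_pos: [0.5509, 0.2073, 0.2344]
tool_rot: [0.0, 0.734, 0.679, 0.0]
contact_force: [-0.0, -1.0, -1.3]
width: 0.0377
grip_force: 40.4
```

```bash
python3 -m creep '[2,-30,0,0,2,-52,0,0,3,-55,0,0,3,-55,0,0,3,-55,0,0,3,-55,0,0,2,-55,0,0,2,-35,0,0]' | head -2;  python3 -m creep '[0,-18,0,0,0,0,0,0,0,0,0,0]'|sed -n 2,4p
```

```text
t: 18.15
tcp_pos: [0.5695, -0.1867, 0.232]
tcp_pos: [0.5707, -0.2011, 0.2339]
tool_rot: [-0.001, 0.734, 0.68, 0.0]
contact_force: [-0.1, 0.8, -0.9]
```

```bash
python3 -m creep '[1,-1,-50,0,0,-1,-50,0,0,0,-40,0,0,0,-25,0,0,0,-6,0,0,0,-3,0,0,0,0,0,0,0,0,0]'|sed -n 2,4p;python3 -m creep '[0,0,-1,0,0,0,0,0]'|sed -n 2,4p;python3 -m creep '[0,0,-1,0,0,0,0,0]'|sed -n 2,4p
```

```text
tcp_pos: [0.5729, -0.205, 0.0616]
tool_rot: [0.001, 0.734, 0.679, 0.0]
contact_force: [0.3, -0.2, -0.4]
tcp_pos: [0.572, -0.2048, 0.0595]
tool_rot: [0.0, 0.734, 0.679, 0.0]
contact_force: [0.4, -0.2, -0.1]
tcp_pos: [0.5721, -0.2048, 0.0585]
tool_rot: [0.0, 0.734, 0.679, 0.0]
contact_force: [-0.5, 0.2, 1.4]
```

```bash
python3 -m creep '[0,0,-1,0,0,0,0,0]'|sed -n 2,4p; python3 -m creep '[0,0,1,0,0,0,0,0,0,0,0,0,0,0,0,0,0,0,0,0]' 85 | tail -3;  python3 -m creep '[0,0,20,0,0,0,50,0,0,0,55,0,0,0,50,0,-2,40,0,0,-3,55,0,0,-4,55,0,0,-4,55,0,0]'|head -2;python3 -m creep '[-4,55,0,0,-4,55,0,0,-4,39,0,0,-1,0,0,0,0,0,0,0,0,0,0,0]'
```

```text
tcp_pos: [0.5721, -0.2049, 0.0585]
tool_rot: [0.001, 0.734, 0.679, -0.0]
contact_force: [-3.5, -0.1, 7.0]
contact_force: [-0.3, -0.7, -0.1]
width: 0.0847
grip_force: 0.0
t: 21.9
tcp_pos: [0.5587, 0.0019, 0.2334]
t: 22.65
tcp_pos: [0.5462, 0.1482, 0.2333]
tool_rot: [0.0, 0.735, 0.678, -0.0]
contact_force: [0.2, -0.3, -0.4]
width: 0.0846
grip_force: 0.0
```

```bash
python3 -m creep '[-1,1,-45,0,0,0,-45,0,0,0,-30,0,0,0,-21,0,0,0,0,0,0,0,0,0]' | head -4;  python3 -m creep '[0,0,0,0,0,0,0,0,0,0,0,0,0,0,0,0,0,0,0,0,0,0,0,0,0,0,0,0,0,0,0,0]' 0 40; python3 -m creep '[0,0,10,0,0,0,15,0,0,0,45,0,0,0,50,0,0,0,22,0,0,0,0,0,0,0,0,0]'
```

```text
t: 23.4
tcp_pos: [0.5458, 0.1498, 0.0933]
tool_rot: [0.0, 0.734, 0.679, 0.001]
contact_force: [0.4, -0.3, 1.0]
t: 24.4
tcp_pos: [0.5454, 0.1504, 0.0927]
tool_rot: [0.0, 0.734, 0.679, 0.0]
contact_force: [0.5, -0.5, 4.9]
width: 0.0198
grip_force: 39.4
t: 25.28
tcp_pos: [0.5443, 0.1502, 0.2333]
tool_rot: [-0.0, 0.734, 0.679, -0.001]
contact_force: [0.1, -0.3, -1.3]
width: 0.0203
grip_force: 39.2
```

```bash
python3 -m creep '[3,-30,0,0,4,-52,0,0,4,-55,0,0,4,-55,0,0,4,-50,0,0,3,-35,0,0,2,-16,0,0,0,0,0,0]' | head -2;  python3 -m creep '[0,0,-45,0,0,0,-45,0,0,0,-30,0,0,0,-15,0,0,0,-5,0,0,0,0,0,0,0,0,0]'|sed -n 2,5p
```

```text
t: 26.28
tcp_pos: [0.5685, -0.1427, 0.2331]
tcp_pos: [0.5701, -0.143, 0.0958]
tool_rot: [0.001, 0.734, 0.679, 0.001]
contact_force: [0.5, -0.5, 0.4]
width: 0.0202
```

```bash
python3 -m creep '[0,0,-5,0,0,0,-4,0,0,0,0,0,0,0,0,0]'|sed -n 2,4p;python3 -m creep '[0,0,-1,0,0,0,0,0]'|sed -n 2,4p;python3 -m creep '[0,0,-1,0,0,0,0,0]'|sed -n 2,4p
```

```text
tcp_pos: [0.5694, -0.1429, 0.0857]
tool_rot: [0.001, 0.734, 0.679, 0.0]
contact_force: [1.3, 0.5, 3.3]
tcp_pos: [0.5699, -0.143, 0.0857]
tool_rot: [0.001, 0.734, 0.679, 0.001]
contact_force: [-0.4, 0.5, 8.8]
tcp_pos: [0.5702, -0.1431, 0.0856]
tool_rot: [0.002, 0.734, 0.679, 0.001]
contact_force: [-1.9, 0.4, 12.4]
```

```bash
python3 -m creep '[0,0,2,0,0,0,0,0,0,0,0,0,0,0,0,0,0,0,0,0]' 85 | tail -3;  python3 -m creep '[0,0,20,0,0,0,50,0,0,0,55,0,0,0,20,0,-5,40,0,0,-6,55,0,0,-6,55,0,0,-6,55,0,0]'|head -2;python3 -m creep '[-5,29,0,0,0,0,0,0,0,0,0,0]'
```

```text
contact_force: [-0.1, 0.1, -1.1]
width: 0.085
grip_force: 0.0
t: 29.78
tcp_pos: [0.5456, 0.0639, 0.2304]
t: 30.15
tcp_pos: [0.5411, 0.0907, 0.2303]
tool_rot: [0.0, 0.734, 0.679, -0.0]
contact_force: [-0.2, -0.6, 0.6]
width: 0.0849
grip_force: 0.0
```

```bash
python3 -m creep '[0,0,-45,0,0,0,-45,0,0,0,-30,0,0,0,-13,0,0,0,0,0,0,0,0,0]' | head -4;  python3 -m creep '[0,0,0,0,0,0,0,0,0,0,0,0,0,0,0,0,0,0,0,0,0,0,0,0,0,0,0,0]' 10 40; python3 -m creep '[0,0,10,0,0,0,15,0,0,0,35,0,0,0,0,0,0,0,0,0]'
```

```text
t: 30.9
tcp_pos: [0.5423, 0.091, 0.0988]
tool_rot: [0.001, 0.734, 0.679, 0.001]
contact_force: [0.2, 0.2, 0.2]
t: 31.78
tcp_pos: [0.5415, 0.0914, 0.098]
tool_rot: [0.0, 0.734, 0.679, 0.001]
contact_force: [0.3, -0.1, 6.3]
width: 0.0325
grip_force: 39.7
t: 32.4
tcp_pos: [0.541, 0.0913, 0.1574]
tool_rot: [0.0, 0.734, 0.679, 0.0]
contact_force: [-0.2, -0.0, 0.5]
width: 0.0324
grip_force: 39.9
```

```bash
python3 -m creep '[4,-30,0,0,6,-50,0,0,6,-50,0,0,6,-30,0,0,4,-17,0,0,0,0,0,0,0,0,0,0]' | sed -n 2,3p;  python3 -m creep '[0,0,-25,0,0,0,-20,0,0,0,-10,0,0,0,-5,0,0,0,0,0,0,0,0,0]'|sed -n 2,5p
```

```text
tcp_pos: [0.5665, -0.0844, 0.1569]
tool_rot: [-0.001, 0.734, 0.679, -0.0]
tcp_pos: [0.5676, -0.0857, 0.0981]
tool_rot: [0.001, 0.734, 0.679, 0.0]
contact_force: [-0.3, 0.0, -0.2]
width: 0.0326
```

```bash
python3 -m creep '[0,0,-4,0,0,0,-2,0,0,0,0,0,0,0,0,0]'|sed -n 2,4p;python3 -m creep '[0,0,-1,0,0,0,0,0]'|sed -n 2,4p;python3 -m creep '[0,0,-1,0,0,0,0,0]'|sed -n 2,4p
```

```text
tcp_pos: [0.5669, -0.0857, 0.0913]
tool_rot: [-0.0, 0.734, 0.679, -0.0]
contact_force: [0.4, 0.6, -1.4]
tcp_pos: [0.5673, -0.0857, 0.091]
tool_rot: [0.0, 0.734, 0.679, 0.0]
contact_force: [-0.9, 0.6, 3.7]
tcp_pos: [0.5675, -0.0858, 0.0909]
tool_rot: [0.001, 0.734, 0.679, 0.0]
contact_force: [-3.2, 0.7, 9.4]
```

Contact with the floor is at the expected height. I'll release, rise and back off toward the queue side for a look.

```bash
python3 -m creep '[0,0,1,0,0,0,0,0,0,0,0,0,0,0,0,0,0,0,0,0]' 85 | tail -3;  python3 -m creep '[0,0,20,0,0,0,50,0,0,0,55,0,0,0,55,0,0,-45,15,0,0,-45,15,0,0,0,0,0,0,0,0,0]'|sed -n 1,2p; python3 - <<'E'
from h import *
w=wrist('f1'); s=snap('scene')
c=np.vstack([w['color'][:,100:540],]);d=cv2.resize(s['color'][80:260,140:480],None,fx=1.05*2.1,fy=1.05*2.1)[:400,:]
cv2.imwrite('pics/f.png',cv2.resize(np.hstack([c[:,60:360],d[:400,:480]]),None,fx=1,fy=1)[:,:,::-1])
E
```

```text
contact_force: [-0.6, -0.0, 0.1]
width: 0.0849
grip_force: 0.0
t: 36.65
tcp_pos: [0.5668, -0.1753, 0.2999]Traceback (most recent call last):
  File "<stdin>", line 4, in <module>
    return _nx.concatenate(arrs, 1, dtype=dtype, casting=casting)
           ~~~~~~~~~~~~~~~^^^^^^^^^^^^^^^^^^^^^^^^^^^^^^^^^^^^^^^
ValueError: all the input array dimensions except for the concatenation axis must match exactly, but along dimension 0, the array at index 0 has size 400 and the array at index 1 has size 397
```

```bash
python3 - <<'E'
from h import *
w=pickle.load(open('f1.pkl','rb')); s=snap('scene')
d=cv2.resize(s['color'][100:260,160:360],(500,400))
cv2.imwrite('pics/f.png',np.hstack([w['color'][:,170:450],d])[:,:,::-1])
E
```

```text
(no output)
```

View pics/f.png

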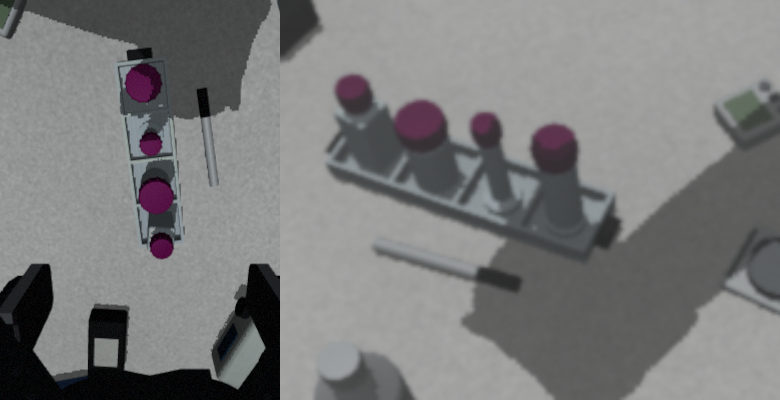

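All four stand upright, one to a compartment. In the left crop, from the robot's left end: tall (143,83), slim (150,143), jar (156,195), square (162,246). The gripper is clear of everything.

```bash
python3 -c "
from cell import ctrl; print(ctrl.sign_off())"
```

```text
the job is handed in; nothing more can be done
None
```

The job is handed in: the four containers stand upright in the tray in reverse order (tall, slim, jar, square from the robot's left), released, in about 37 s of the 115 s allowed.

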